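Couple the test gauge to the air outlet

ROBOT

A 6-joint arm with a two-finger parallel gripper is mounted at the origin on a cart in front of the work surface, level with it; the furniture and walls round the work are solid. World frame = base frame: x ahead of the robot, y to its left, z up, the work surface at z = 0. Lengths are in mm, angles in rad, forces in N, time in s.
With the tool pointing down it reaches from about 350 to 775 mm from the base axis. Payload 7.3 kg.
Tool frame: the origin (TCP) lies at the very end of the fingers, on their centre line; the grasp point (between the pads) lies 19 mm behind it; z points along the fingers, y is the line along which they close (so a half turn about z gives the same grasp; the last joint's range is limited). The gripper opens to 92 mm and grips with 3 to 60 N. Pads are 19 mm wide; open, the fingers measure 130 mm over their backs; the gripper's body (75 mm by 190 mm) begins 47 mm behind the grasp point.
Start: joints at [-1.439, 0.342, 1.524, -0, 1.275, -0.146], TCP at [143.998, -504.885, 226.741] pointing down, gripper open.
Joint ranges: [-2.53, 2.53], [-0.77, 2.02], [0.04, 2.7], [-1, 4.14], [0.28, 2.66], [-3.11, 3.11]. Speed limits (rad/s): [2.57, 2.57, 3.14, 3.14, 3.14, 3.14].

INTERFACE

Orientations are given as [roll, pitch, yaw] about the fixed x, y, z axes, in that order (R = Rz(yaw) Ry(pitch) Rx(roll)).
In Python, from plant import get_obs, capture, close_job gives the robot as it stands. The module is installed in compiled form; this text tells all that it offers.
- The arm moves only by the shell command python3 -m handwheel 'ROWS'. ROWS is JSON, a list of rows, each a list of 3 entries, a list of its own where there are three numbers: the turn, a rotation vector about the tool's x, y, z in degrees, then the shift along the tool's x, y, z in m, then the opening, from 0 (shut) to 1 (fully open). A call has 1 to 12 rows; each row is the pose to reach, as a shift and turn from the pose commanded when the call began, along the tool's axes at that moment; what a row does not reach only later rows make up. A row lasts 1/10 s, in which the tool goes at most 50 mm and 8.59 degrees, less where a joint would pass 70% of its speed; a pose out of reach is approached as far as the arm can. A call with a gripper value outside its range is refused whole. The fingers move at their own pace and stop on an object; the grip force is fixed at half the most. Time passes only in rows, so rows that repeat a pose let the fingers close. It gives the time, the measured TCP pose, the force, the opening and the grip force at its end, in the units of the state.
- get_obs(): the state, without advancing time (a new reading comes with each control period).
- capture(name): name is "scene" or "side" or "wrist"; returns a dict with "image" (420x560x3 uint8, red, green, blue), "depth" (420x560 float32, mm along the optical axis (not along the pixel's ray), 0 where there is no reading), "fx", "fy", "cx", "cy" (pixels), "camera_from_world" (4x4, takes a point from world to camera coordinates). Camera axes: x right, y down, z forward; pixel columns grow to the right and rows downward; lengths in mm; the calibration is good to about 2 mm. A picture is of the moment at which its call begins.
- close_job(): hands the job in; it is judged then, once.
The state is a dict: "time": time; "joint_positions": joint angles; "dq": joint speeds; "tau": joint torques, N m; "tool_pos": TCP position; "tcp_rot": TCP orientation; "contact_force": force on the tool from outside, world axes, zero at the start; "moment": the same for the moment, N m; "grip_width": finger opening in mm; "finger_force": force on a finger pad.
Only numpy, scipy, OpenCV 4.12 (cv2) and the standard library are available. Lean on these libraries where they do the work, as an engineer would, in place of code of your own. Each camera call takes 0.05 s, during which the arm holds its last target. There are 200 camera calls.

TASK

Couple the test gauge to the air outlet: pull the outlet's knurled sleeve back (down) until it catches and stays back by itself when you let go, then take the gauge out of its parking block and press its plug gently straight down into the outlet until it is fully home and the sleeve springs forward (up) and locks it. Let go of the gauge, and leave the tools lying around alone.

Things in the scene. Friction and masses are not known exactly. Their poses are not given: they have to be found in the camera images.
- air_outlet: Fixed air outlet: blue base plate 100 x 80 x 8 mm with a blue block 56 x 56 mm, up to 32 mm high; origin at the centre of the plate's underside, z up. On it stands a brass quick coupler, mouth up, with a steel knurled sleeve round it. The coupler floats sideways, at most 4 mm from centre: it yields slowly to a light push and stays where it was pushed; it cannot tilt or sink.
- mouth_nominal (a point): Nominal centre of the coupler's mouth, 105 mm above the outlet's origin, fixed to the base. The real mouth is not measured: it stands up to 12 mm higher or lower (and stays so) and up to 3 mm off in x and y. It is a funnel 33 mm wide inside at the top (rim 41 mm outside) that narrows over 6 mm to a bore of 25.6 mm.
- sleeve_nominal (a point): Nominal middle of the sleeve when forward, 24.5 mm below mouth_nominal, with the same unmeasured offsets. The sleeve is an upright steel tube of 48 mm outside diameter, 33 mm long, from 8 to 41 mm below the mouth; grip it from above, the fingers passing either side of the mouth. Below it the neck is at most 40 mm wide, and the block's top lies 48 mm below this point.
- sleeve (a joint): Travel of the sleeve in m: 0 = forward (up), positive = pulled back (down), end stop 0.0135. Spring: 3 N at 0, 6 N at the stop. Pulled near its stop it is caught by the valve and rests at about 0.0095 when let go. While it is forward, locking balls in the bore let no plug deeper than 16 mm. When it is caught and a plug is then pressed home, it springs back to 0 and the balls hold the plug.
- valve (a joint): Position in m of the red valve piston in the bore, positive down: about 0 while the sleeve is forward and no plug is in; about -0.007 (popped up, its top 15 mm below the mouth) while the sleeve is caught back; +0.010 to +0.012 with a plug home. It pushes a plug up with 4 N at first and 9 N when home; past that the collar stops the plug hard.
- gauge: Loose test gauge, 0.14 to 0.23 kg, standing upright: steel plug below, brass collar, black dial case on top. Origin at the plug's lower tip, z up. Plug 24 mm in diameter, 33.5 mm long, tip chamfered to 20 mm, a thin neck 11 to 19 mm up; collar 36 mm in diameter, 33.5 to 40 mm up. Home, the collar's underside rests on the mouth; the sleeve trips in the last 1 to 2 mm. May be turned any way about z.
- gauge_case (a point): Centre of the gauge's black dial case, 79 mm above the plug's tip: an upright disc 54 mm in diameter and 26 mm thick, its flat faces looking along the gauge's -x (white dial) and +x. Grip it here from above, across the thickness. The stem under it is 16 mm in diameter.
- gauge_stand: Fixed wooden parking block 70 x 70 x 40 mm, origin at the centre of its underside; the gauge's plug stands loosely in a hole of 28 mm in its top and the collar rests on the top.
- setting_block: Loose white setting block with a black knob, 40 x 60 x 46 mm, a bystander; origin at the centre of its underside.
- hexkey: Loose dark hex key, 49 x 124 x 8 mm, a bystander; origin at the centre of its underside.
- tape_measure: Loose yellow tape measure, 36 x 78 x 61 mm, a bystander; origin at the centre of its underside.
Mind the look-alikes: they are no part of the job. Of the things that look like the gauge, the largest one is meant.

How it is judged (in metres and radians):
On the way:
1. the sleeve is pulled back, caught by the valve, and stays back with the fingers off it (value of joint sleeve above 0.008 m and value of joint valve below -0.004 m and contact force between the fingers and air_outlet below 0.5 N), for 0.2 s.
At the end, for the whole second after the job is handed in: The gauge stands upright (within 0.1 rad) in the outlet, within 12 mm of its axis, released and at rest; its plug is fully home (valve beyond 8.5 mm) and the sleeve is forward again (within 2 mm), so that it is locked (value of joint sleeve below 0.002 m and value of joint valve above 0.0085 m and horizontal distance between gauge and air_outlet below 0.012 m and angle between gauge's own z axis and vertical below 0.1 rad and linear speed of gauge below 0.02 m/s and contact force between the fingers and gauge below 0.3 N); the robot touches nothing.
It fails at once if the gauge is forced: the contact force between it and the air outlet exceeds 40 N (contact force between gauge and air_outlet above 40 N).
It fails at once if a bystander (setting block, hex key or tape measure) is shifted by more than 20 mm (distance of any of setting_block, hexkey, tape_measure from where it was at the start of the episode above 0.02 m).
It also fails if it takes over 53 s, if anything falls off the work surface, if the arm or the gripper's body presses on something with over 40 N, if the wrist force passes 120 N, or if a joint passes its speed limit or range.

## Working session

There is one attempt and no reset: what is moved stays moved. The work goes in short steps, Python scripts to look and compute and a shell command to move; the robot and the scene stay as the last step left them, time stands still between calls to the robot, and variables do not carry over. Pictures are saved under pics/ and viewed, at most 10 in all, crops included, and the job is handed in when it is done.

```bash
mkdir -p pics; cat > h.py <<'E'
import numpy as np,cv2
from plant import get_obs,capture
def world(c):
    d=c["depth"].astype(float);v,u=np.indices(d.shape)
    p=np.stack([(u-c["cx"])/c["fx"]*d,(v-c["cy"])/c["fy"]*d,d,np.ones_like(d)],-1)
    w=p@np.linalg.inv(np.array(c["camera_from_world"])).T
    w=w[...,:3];w[d==0]=np.nan
    return w
def snap(n,f):
    c=capture(n);cv2.imwrite("pics/"+f+".png",c["image"][...,::-1]);np.savez("pics/"+f+".npz",w=world(c),img=c["image"])
    return c
E
python3 - <<'E'
from h import *
for n in("scene","side"):snap(n,n+"0")
print(get_obs())
E
```

```text
{'time': 0.1, 'joint_positions': array([-1.43898858e+00,  3.42644725e-01,  1.52493159e+00, -8.05294991e-06,
        1.27539684e+00, -1.45963336e-01]), 'dq': array([-0.00062068, -0.00228229, -0.0026166 , -0.00134946,  0.0021613 ,
       -0.00085842]), 'tau': array([ 1.91283238e-03, -4.32003129e+01, -2.44695336e+01,  7.19360914e-02,
        5.25762385e-02, -4.95240772e-05]), 'tool_pos': array([ 143.95045206, -504.49723237,  226.11525575]), 'tcp_rot': array([-3.14022571e+00, -1.93168689e-04,  2.77773300e-01]), 'contact_force': array([ 0.85236089, -0.65319257,  0.22873682]), 'moment': array([ 0.02229646,  0.09078374, -0.07803822]), 'finger_force': 0.0, 'grip_width': 92.20930125583709}
```

View pics/scene0.png

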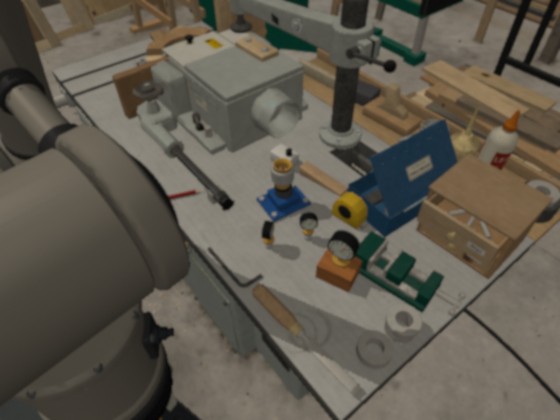

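View pics/side0.png

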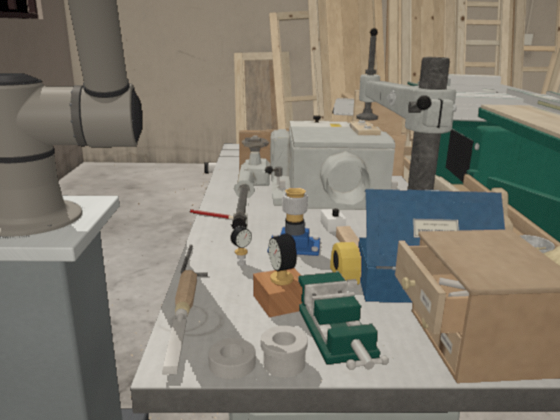

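Candidates for the gauge in scene0: the large dial on the wooden block (342,247), small dials at (308,225) and (268,233). I choose (342,247), the largest and standing in the parking block. The outlet is at (283,190), the tape at (350,208), the setting block at (284,155) and the hex key at (238,272). Next I check this in a crop and measure.

```bash
python3 - <<'E'
from h import *
a=np.load("pics/scene0.npz");w=a["w"];im=a["img"]
c=im[130:300,230:400];cv2.imwrite("pics/crop.png",cv2.resize(c,None,fx=3.5,fy=3.5,interpolation=3)[...,::-1])
for f in("scene0","side0"):
    b=np.load(f"pics/{f}.npz");W=b["w"];H=cv2.cvtColor(b["img"],cv2.COLOR_RGB2HSV)
    def box(n,m):
        p=W[m];p=p[~np.isnan(p[:,0])]
        print(f,n,len(p),np.percentile(p,[2,50,98],axis=0).round().tolist() if len(p) else '')
    R=np.zeros(H.shape[:2],bool)
    def reg(u0,u1,v0,v1):
        r=R.copy();r[v0:v1,u0:u1]=1;return r
    r1,r2=(reg(250,315,150,220),reg(322,364,228,270)) if f=="scene0" else (reg(270,325,185,255),reg(262,300,230,280))
    blue=(H[...,0]>100)&(H[...,0]<125)&(H[...,1]>130)
    box("blue",r1&blue)
    for z0,z1 in((40,60),(66,90),(92,98),(98,125)):box(f"outlet z{z0}-{z1}",r1&(W[...,2]>z0)&(W[...,2]<z1)&(H[...,1]<999))
    box("case",r2&(W[...,2]>62)&(W[...,2]<160))
E
```

```text
scene0 blue 768 [[529.0, -186.0, 6.0], [558.0, -167.0, 11.0], [619.0, -121.0, 35.0]]
scene0 outlet z40-60 159 [[556.0, -166.0, 41.0], [568.0, -157.0, 51.0], [670.0, -52.0, 60.0]]
scene0 outlet z66-90 204 [[540.0, -267.0, 67.0], [556.0, -168.0, 73.0], [585.0, -140.0, 89.0]]
scene0 outlet z92-98 61 [[551.0, -169.0, 92.0], [573.0, -157.0, 95.0], [594.0, -132.0, 98.0]]
scene0 outlet z98-125 365 [[551.0, -167.0, 99.0], [573.0, -147.0, 108.0], [593.0, -126.0, 118.0]]
scene0 case 719 [[526.0, -386.0, 65.0], [539.0, -365.0, 100.0], [562.0, -340.0, 114.0]]
side0 blue 390 [[555.0, -192.0, 5.0], [597.0, -174.0, 13.0], [623.0, -131.0, 34.0]]
side0 outlet z40-60 403 [[559.0, -168.0, 40.0], [591.0, -152.0, 51.0], [654.0, 82.0, 60.0]]
side0 outlet z66-90 277 [[529.0, -366.0, 67.0], [571.0, -164.0, 82.0], [600.0, -147.0, 90.0]]
side0 outlet z92-98 159 [[530.0, -388.0, 92.0], [561.0, -356.0, 95.0], [597.0, -153.0, 98.0]]
side0 outlet z98-125 704 [[532.0, -385.0, 99.0], [560.0, -350.0, 108.0], [597.0, -130.0, 116.0]]
side0 case 893 [[529.0, -389.0, 65.0], [548.0, -377.0, 93.0], [567.0, -261.0, 113.0]]
```

View pics/crop.png

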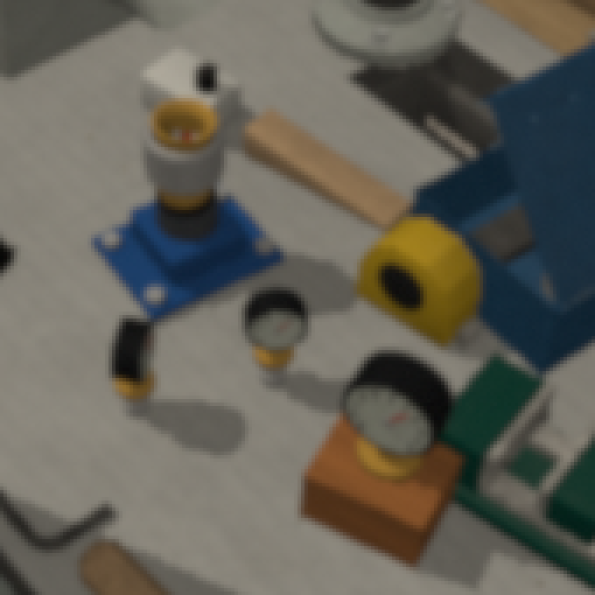

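The crop confirms the choice: the large dial stands in the wooden block, and the two small dials stand on the table. Next is a clearance check and the gauge's yaw.

```bash
python3 - <<'E'
from h import *
P=np.concatenate([np.load(f"pics/{f}.npz")["w"].reshape(-1,3) for f in("scene0","side0")]);P=P[~np.isnan(P[:,0])]
for n,c in(("outlet",(574,-147)),("gauge",(547,-362))):
    d=P[:,:2]-c;r=np.hypot(*d.T);m=(r>45)&(r<140)&(P[:,2]>60)
    a=np.degrees(np.arctan2(d[m,1],d[m,0]))//30*30
    for k in np.unique(a):
        q=P[m][a==k];print(n,k,len(q),q[:,2].max().round(),r[m][a==k].min().round())
for f in("scene0","side0"):
    W=np.load(f"pics/{f}.npz")["w"].reshape(-1,3)
    m=(np.hypot(W[:,0]-547,W[:,1]+362)<40)&(W[:,2]>75)&(W[:,2]<120)
    q=W[m];e,v=np.linalg.eigh(np.cov(q[:,:2].T));print(f,m.sum(),q.mean(0),e,v[:,0],np.percentile(q@[*v[:,0],0],[1,99])-q.mean(0)[:2]@v[:,0],np.percentile(q@[*v[:,1],0],[1,99]),)
    t=q[q[:,2]>108];print("top",t.mean(0),len(t))
E
python3 -m handwheel '[[[0,0,0],[0.04,-0.015,-0.03],1],[[0,0,0],[0.08,-0.035,-0.03],1],[[0,0,0],[0.12,-0.05,-0.03],1],[[0,0,0],[0.16,-0.07,-0.03],1],[[0,0,0],[0.2,-0.085,-0.03],1],[[0,0,0],[0.24,-0.105,-0.03],1],[[0,0,0],[0.28,-0.12,-0.03],1],[[0,0,0],[0.32,-0.14,-0.03],1],[[0,0,0],[0.36,-0.155,-0.03],1],[[0,0,0],[0.4,-0.175,-0.03],1],[[0,0,0],[0.44,-0.19,-0.03],1],[[0,0,0],[0.45,-0.2,-0.03],1]]'
python3 - <<'E'
from h import *
c=snap("wrist","w1");T=np.linalg.inv(c["camera_from_world"]);print(T.round(2).tolist());print(get_obs()["tool_pos"])
E
```

```text
outlet -150.0 267 74.0 109.0
outlet -120.0 186 74.0 99.0
outlet -90.0 5 64.0 133.0
outlet -60.0 18 62.0 132.0
gauge 0.0 272 118.0 130.0
gauge 30.0 92 64.0 123.0
gauge 60.0 124 74.0 91.0
gauge 90.0 62 73.0 99.0
scene0 638 [ 541.09863227 -364.30277825  100.02411381] [ 64.72069606 209.49073929] [-0.88261145 -0.47010321] [-18.61968154   9.40180061] [-600.53086145 -548.6550998 ]
top [ 544.83093017 -360.7180821   111.40065866] 209
side0 752 [ 547.52194743 -374.70780064   96.26273909] [ 54.03857472 191.54580873] [-0.73461373 -0.67848557] [-17.86810246  12.04403169] [-664.73556716 -612.24196401]
top [ 547.59226107 -366.581132    110.97989166] 156
time: 1.3
tool_pos: [524.3, -186.6, 255.9]
tcp_rot: [-3.141, -0.0, 0.281]
contact_force: [0.1, -0.1, -0.6]
grip_width: 92.1
finger_force: 0.0
[[0.28, -0.92, -0.28, 599.19], [-0.96, -0.27, -0.08, -165.48], [-0.0, 0.29, -0.96, 412.15], [0.0, 0.0, 0.0, 1.0]]
[ 523.62157933 -185.76504672  255.852282  ]
```

View pics/w1.png

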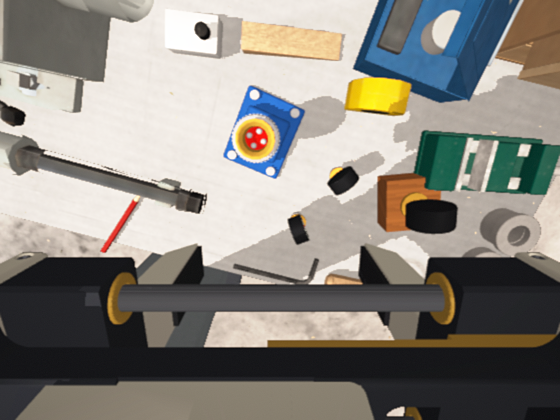

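The wrist view shows the outlet with its mouth at (257,139), where the red valve is visible, and the gauge case from above at (431,215) on the block at (400,203).

```bash
python3 - <<'E'
from h import *
a=np.load("pics/w1.npz");W=a["w"];v,u=np.indices(W.shape[:2])
m=(np.hypot(u-257,v-139)<30)
z=W[...,2]
top=np.nanpercentile(z[m],[90,97,99]);print("z",top)
r=m&(z>top[2]-3);p=W[r]
A=np.c_[2*p[:,:2],np.ones(len(p))];s=np.linalg.lstsq(A,(p[:,:2]**2).sum(1),rcond=None)[0]
print("rim fit",s[:2],np.sqrt(s[2]+s[0]**2+s[1]**2),len(p))
R=np.hypot(W[...,0]-s[0],W[...,1]-s[1])
for k in range(0,32,2):
    q=z[m&(R>=k)&(R<k+2)]
    if len(q):print(k,np.nanmedian(q).round(1),end="; ")
hull=cv2.minAreaRect(p[:,:2].astype(np.float32));print(hull)
c=(np.hypot(u-431,v-215)<45)&(z>100)&(z<135);q=W[c]
print("case",len(q),cv2.minAreaRect(q[:,:2].astype(np.float32)),q.mean(0),np.nanpercentile(q[:,2],[2,98]))
b=(np.hypot(u-400,v-203)<60)&(z>36)&(z<44);print("block",cv2.minAreaRect(W[b][:,:2].astype(np.float32)))
E
```

```text
z [113.37908994 114.31659729 114.72864504]
rim fit [ 575.77704034 -145.10485833] 17.589060721814107 527
0 93.2; 2 92.7; 4 92.5; 6 93.2; 8 93.1; 10 92.2; 12 107.9; 14 111.5; 16 113.4; 18 113.7; 20 105.9; 22 105.0; 24 32.2; 26 30.1; 28 29.5; 30 29.1; ((575.9241333007812, -145.28201293945312), (39.31193923950195, 38.492374420166016), 13.469361305236816)
case 920 ((546.806884765625, -360.349853515625), (26.667661666870117, 43.00010681152344), 22.132247924804688) [ 546.98570839 -357.05285781  107.22915738] [100.44647785 111.31862648]
block ((560.99462890625, -354.55743408203125), (101.38034057617188, 70.51087951660156), 22.14671516418457)
```

```bash
python3 -m handwheel '[[[0,0,0],[0.03,-0.012,0],1],[[0,0,0],[0.061,-0.025,0],1],[[0,0,0],[0.061,-0.025,0.04],1],[[0,0,0],[0.061,-0.025,0.08],1],[[0,0,0],[0.061,-0.025,0.12],1],[[0,0,0],[0.061,-0.025,0.15],1],[[0,0,0],[0.061,-0.025,0.17],1],[[0,0,0],[0.061,-0.025,0.184],1],[[0,0,0],[0.061,-0.025,0.184],1],[[0,0,0],[0.061,-0.025,0.184],1]]'
python3 -m handwheel '[[[0,0,0],[0,0,0],0.6],[[0,0,0],[0,0,0],0.5],[[0,0,0],[0,0,0],0.4],[[0,0,0],[0,0,0],0.3],[[0,0,0],[0,0,0],0.3],[[0,0,0],[0,0,0],0.3],[[0,0,0],[0,0,0],0.3],[[0,0,0],[0,0,0],0.3]]'
```

```text
time: 2.35
tool_pos: [573.2, -149.2, 73.0]
tcp_rot: [3.141, 0.0, 0.277]
contact_force: [1.0, -0.7, -0.3]
grip_width: 91.7
finger_force: 0.0
time: 3.15
tool_pos: [573.8, -148.3, 72.8]
tcp_rot: [3.141, -0.0, 0.278]
contact_force: [0.5, 0.6, 1.4]
grip_width: 44.2
finger_force: 30.0
```

```bash
python3 -m handwheel '[[[0,0,0],[0,0,0.003],0.3],[[0,0,0],[0,0,0.006],0.3],[[0,0,0],[0,0,0.009],0.3]]'
python3 -m handwheel '[[[0,0,0],[0,0,0.002],0.3],[[0,0,0],[0,0,0.004],0.3],[[0,0,0],[0,0,0.005],0.3],[[0,0,0],[0,0,0.005],0.3]]'
python3 - <<'E'
from h import *
c=snap("side","s2")
cv2.imwrite("pics/s2c.png",cv2.resize(c["image"][150:280,220:380],None,fx=4,fy=4,interpolation=3)[...,::-1])
E
```

```text
time: 3.45
tool_pos: [574.6, -148.9, 64.5]
tcp_rot: [3.14, -0.002, 0.278]
contact_force: [-0.4, -0.1, 4.6]
grip_width: 44.2
finger_force: 30.0
time: 3.85
tool_pos: [574.3, -148.8, 59.3]
tcp_rot: [3.14, -0.001, 0.278]
contact_force: [0.6, 0.5, 3.9]
grip_width: 43.9
finger_force: 30.0
```

View pics/s2c.png

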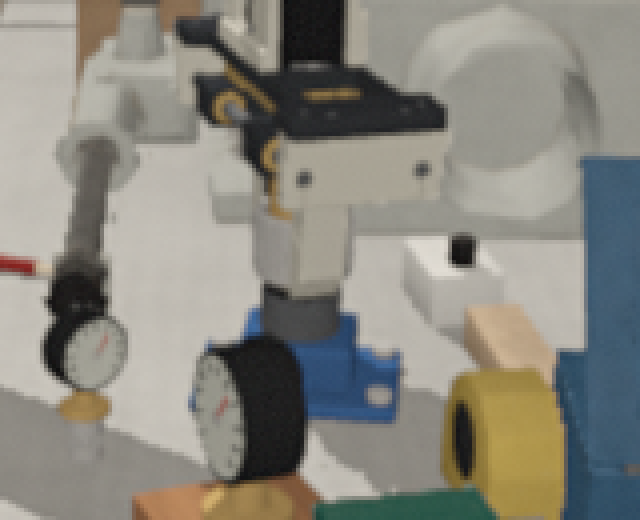

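The finger holds the sleeve and it has moved down. I pull a little further, to the stop.

```bash
python3 -m handwheel '[[[0,0,0],[0,0,0.001],0.3],[[0,0,0],[0,0,0.002],0.3],[[0,0,0],[0,0,0.002],0.3]]'
```

```text
time: 4.2
tool_pos: [575.5, -149.3, 59.0]
tcp_rot: [3.138, -0.004, 0.278]
contact_force: [-0.7, -0.8, 13.5]
grip_width: 44.0
finger_force: 30.0
```

The stop is reached. I release, wait and rise.

```bash
python3 -m handwheel '[[[0,0,0],[0,0,0],0.5],[[0,0,0],[0,0,-0.001],0.7],[[0,0,0],[0,0,-0.001],1],[[0,0,0],[0,0,-0.001],1],[[0,0,0],[0,0,-0.001],1],[[0,0,0],[0,0,-0.001],1],[[0,0,0],[0,0,-0.001],1],[[0,0,0],[0,0,-0.001],1]]'
python3 -m handwheel '[[[0,0,0],[0,0,-0.03],1],[[0,0,0],[0,0,-0.07],1],[[0,0,0],[0,0,-0.12],1],[[0,0,0],[-0.03,0.012,-0.16],1],[[0,0,0],[-0.06,0.024,-0.197],1],[[0,0,0],[-0.06,0.024,-0.197],1],[[0,0,0],[-0.06,0.024,-0.197],1]]'
python3 - <<'E'
from h import *
c=snap("wrist","w2")
W=np.load("pics/w2.npz")["w"];z=W[...,2];v,u=np.indices(z.shape)
m=np.hypot(u-257,v-139)<30
p=W[m&(z>111)&(z<120)]
A=np.c_[2*p[:,:2],np.ones(len(p))];s=np.linalg.lstsq(A,(p[:,:2]**2).sum(1),rcond=None)[0]
print(s[:2],np.sqrt(s[2]+s[0]**2+s[1]**2),cv2.minAreaRect(p[:,:2].astype(np.float32)))
R=np.hypot(W[...,0]-s[0],W[...,1]-s[1])
for k in range(0,28,2):print(k,np.nanmedian(z[m&(R>=k)&(R<k+2)]).round(1),end="; ")
E
```

```text
time: 5.0
tool_pos: [573.7, -148.4, 57.7]
tcp_rot: [3.142, 0.0, 0.278]
contact_force: [0.1, 0.2, -0.2]
grip_width: 91.0
finger_force: 0.0
time: 5.7
tool_pos: [522.5, -188.4, 255.8]
tcp_rot: [3.14, -0.002, 0.276]
contact_force: [-0.0, -0.3, -0.6]
grip_width: 92.0
finger_force: 0.0
[ 578.3084297  -148.60880431] 17.33545440429435 ((578.48193359375, -148.56600952148438), (38.101959228515625, 38.41633605957031), 14.577754974365234)
0 99.2; 2 98.8; 4 98.6; 6 98.4; 8 98.4; 10 98.4; 12 108.2; 14 111.4; 16 113.4; 18 113.7; 20 96.3; 22 95.4; 24 83.2; 26 29.3;
```

The sleeve is caught: its top dropped from 105 to 95.5 and the valve popped from 93 to 99. Next I go over the gauge with the turn.

```bash
python3 -m handwheel '[[[0,0,-8.1],[-0.002,0.015,0],1],[[0,0,-16.2],[-0.004,0.03,0],1],[[0,0,-24.3],[-0.006,0.045,0],1],[[0,0,-32.4],[-0.008,0.06,0],1],[[0,0,-40.5],[-0.01,0.075,0],1],[[0,0,-48.6],[-0.012,0.09,0],1],[[0,0,-56.7],[-0.014,0.105,0],1],[[0,0,-64.8],[-0.016,0.12,0.01],1],[[0,0,-72.9],[-0.018,0.135,0.02],1],[[0,0,-81],[-0.02,0.15,0.03],1],[[0,0,-89.1],[-0.022,0.165,0.04],1],[[0,0,-96.2],[-0.0235,0.172,0.05],1]]'
python3 -m handwheel '[[[0,0,0],[0,0,0],1],[[0,0,0],[0,0,0],1]]'
python3 - <<'E'
from h import *
c=snap("wrist","w3");W=np.load("pics/w3.npz")["w"]
m=(np.hypot(W[...,0]-547,W[...,1]+360)<40)&(W[...,2]>100)&(W[...,2]<125);q=W[m]
print(len(q),cv2.minAreaRect(q[:,:2].astype(np.float32)),q[:,2].max())
o=get_obs();print(o["tool_pos"],o["tcp_rot"])
E
```

```text
time: 6.95
tool_pos: [547.3, -359.7, 201.4]
tcp_rot: [-3.14, -0.003, 1.963]
contact_force: [-0.0, 0.0, 1.0]
grip_width: 91.8
finger_force: 0.0
time: 7.15
tool_pos: [547.2, -358.8, 203.1]
tcp_rot: [-3.14, -0.003, 1.954]
contact_force: [0.2, 0.1, 0.4]
grip_width: 91.9
finger_force: 0.0
1282 ((546.2484130859375, -360.91552734375), (26.100662231445312, 43.2320442199707), 21.665800094604492) 112.04631890265122
[ 547.44723822 -358.85809342  204.02559986] [-3.14110453e+00 -1.36968153e-03  1.95459207e+00]
```

View pics/w3.png

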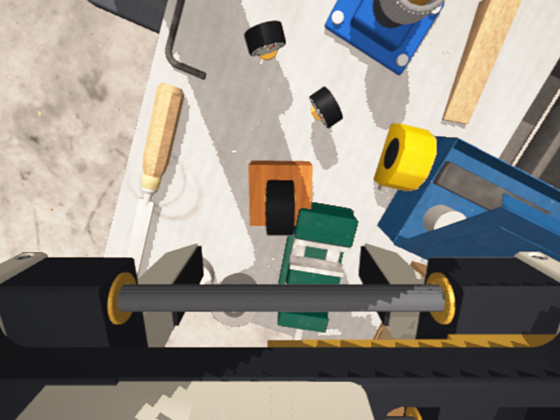

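The case at (281,207) is aligned with the fingers, but the green vise at (330,225) lies under the right finger. I check heights under both fingers.

```bash
python3 - <<'E'
from h import *
a=np.radians(22);y=np.array([np.cos(a),np.sin(a)]);x=np.array([-y[1],y[0]])
for f in("w1","w3","scene0","side0"):
    W=np.load(f"pics/{f}.npz")["w"].reshape(-1,3);d=W[:,:2]-[546.5,-360.6]
    for s in(1,-1):
        m=(abs(d@x)<20)&(s*(d@y)>18)&(s*(d@y)<75)&(W[:,2]<115)
        print(f,s,m.sum(),np.percentile(W[m,2],[50,95,100]).round() if m.any() else "")
E
```

```text
w1 1 1870 [ 9. 48. 51.]
w1 -1 476 [-2. 39. 40.]
w3 1 1733 [-1. 48. 51.]
w3 -1 1427 [-2. 39. 41.]
scene0 1 21 [51. 52. 53.]
scene0 -1 946 [ 1. 42. 44.]
side0 1 174 [-256.   51.   52.]
side0 -1 712 [ 1. 41. 47.]
```

```bash
python3 -m handwheel '[[[0,0,0],[-0.001,-0.001,0.04],1],[[0,0,0],[-0.001,-0.001,0.08],1],[[0,0,0],[-0.001,-0.001,0.11],1],[[0,0,0],[-0.001,-0.001,0.125],1],[[0,0,0],[-0.001,-0.001,0.134],1],[[0,0,0],[-0.001,-0.001,0.134],1],[[0,0,0],[-0.001,-0.001,0.134],0.6],[[0,0,0],[-0.001,-0.001,0.134],0.4],[[0,0,0],[-0.001,-0.001,0.134],0.2],[[0,0,0],[-0.001,-0.001,0.134],0.1],[[0,0,0],[-0.001,-0.001,0.134],0.1],[[0,0,0],[-0.001,-0.001,0.134],0.1]]'
python3 -m handwheel '[[[0,0,0],[0,0,0],0.1],[[0,0,0],[0,0,0],0.1],[[0,0,0],[0,0,0],0.1]]'
```

```text
time: 8.4
tool_pos: [546.6, -361.1, 70.9]
tcp_rot: [3.142, 0.0, 1.957]
contact_force: [-0.0, -0.3, -0.3]
grip_width: 48.3
finger_force: 0.0
time: 8.7
tool_pos: [546.6, -361.0, 70.7]
tcp_rot: [3.142, -0.0, 1.957]
contact_force: [-0.7, -0.0, -1.8]
grip_width: 25.7
finger_force: 30.0
```

Gripped (25.7 mm). I lift it straight out of the block, then move over the mouth.

```bash
python3 -m handwheel '[[[0,0,0],[0,0,-0.01],0.1],[[0,0,0],[0,0,-0.025],0.1],[[0,0,0],[0,0,-0.045],0.1],[[0,0,0],[0,0,-0.07],0.1],[[0,0,0],[0,0,-0.1],0.1],[[0,0,0],[0,0,-0.12],0.1],[[0,0,0],[0,0,-0.13],0.1],[[0,0,0],[0,0,-0.13],0.1]]'
python3 -m handwheel '[[[0,0,0],[0.01,0.006,0],0.1],[[0,0,0],[0.03,0.018,0],0.1],[[0,0,0],[0.055,0.032,0],0.1],[[0,0,0],[0.08,0.047,0],0.1],[[0,0,0],[0.105,0.062,0],0.1],[[0,0,0],[0.13,0.077,0],0.1],[[0,0,0],[0.155,0.091,0],0.1],[[0,0,0],[0.175,0.103,0],0.1],[[0,0,0],[0.185,0.109,0],0.1],[[0,0,0],[0.185,0.109,0],0.1],[[0,0,0],[0.185,0.109,0],0.1]]'
python3 - <<'E'
from h import *
a=snap("side","s4");b=snap("scene","c4")
k=lambda c,v,u:cv2.resize(c["image"][v:v+120,u:u+100],None,fx=4,fy=4,interpolation=3)
cv2.imwrite("pics/j4.png",np.hstack([k(a,130,245),k(b,110,235)])[...,::-1])
E
```

```text
time: 9.5
tool_pos: [547.0, -361.4, 202.4]
tcp_rot: [3.14, 0.003, 1.957]
contact_force: [-0.4, -0.2, -2.2]
grip_width: 25.8
finger_force: 30.0
time: 10.6
tool_pos: [577.7, -149.0, 200.1]
tcp_rot: [-3.141, -0.0, 1.957]
contact_force: [0.6, 0.9, -1.2]
grip_width: 25.8
finger_force: 30.0
```

View pics/j4.png

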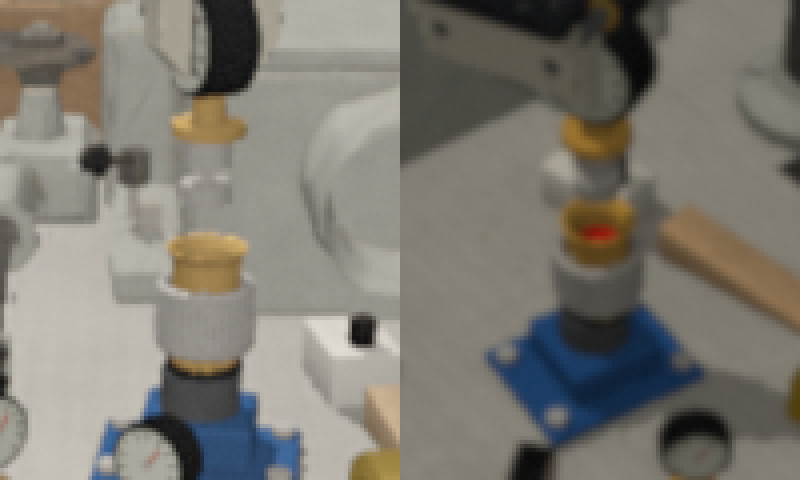

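In both views the plug hangs centred above the mouth (left 208 vs 208, right 597 vs 598) with the sleeve back. I descend gently.

```bash
python3 -m handwheel '[[[0,0,0],[0,0,0.008],0.1],[[0,0,0],[0,0,0.016],0.1],[[0,0,0],[0,0,0.02],0.1],[[0,0,0],[0,0,0.023],0.1],[[0,0,0],[0,0,0.026],0.1],[[0,0,0],[0,0,0.029],0.1],[[0,0,0],[0,0,0.032],0.1],[[0,0,0],[0,0,0.032],0.1],[[0,0,0],[0,0,0.032],0.1]]'
```

```text
time: 11.6
tool_pos: [578.0, -148.6, 168.8]
tcp_rot: [3.142, 0.0, 1.957]
contact_force: [0.3, -0.4, -1.2]
grip_width: 25.8
finger_force: 30.0
```

```bash
python3 -m handwheel '[[[0,0,0],[0,0,0.002],0.1],[[0,0,0],[0,0,0.004],0.1],[[0,0,0],[0,0,0.006],0.1],[[0,0,0],[0,0,0.008],0.1],[[0,0,0],[0,0,0.008],0.1]]'; python3 -m handwheel '[[[0,0,0],[0,0,0.001],0.1],[[0,0,0],[0,0,0.002],0.1],[[0,0,0],[0,0,0.003],0.1],[[0,0,0],[0,0,0.004],0.1],[[0,0,0],[0,0,0.004],0.1]]'
```

```text
time: 12.1
tool_pos: [578.5, -148.9, 161.5]
tcp_rot: [3.14, 0.002, 1.957]
contact_force: [0.7, -0.1, 3.2]
grip_width: 25.9
finger_force: 30.0
time: 12.6
tool_pos: [578.7, -149.0, 157.9]
tcp_rot: [3.139, 0.002, 1.957]
contact_force: [0.3, 0.4, 5.2]
grip_width: 25.7
finger_force: 30.0
```

```bash
python3 -m handwheel '[[[0,0,0],[0,0,0.001],0.1],[[0,0,0],[0,0,0.002],0.1],[[0,0,0],[0,0,0.003],0.1],[[0,0,0],[0,0,0.004],0.1],[[0,0,0],[0,0,0.005],0.1],[[0,0,0],[0,0,0.005],0.1]]'; python3 -m handwheel '[[[0,0,0],[0,0,0.001],0.1],[[0,0,0],[0,0,0.002],0.1],[[0,0,0],[0,0,0.003],0.1],[[0,0,0],[0,0,0.004],0.1],[[0,0,0],[0,0,0.004],0.1]]'
```

```text
time: 13.2
tool_pos: [578.8, -149.0, 153.0]
tcp_rot: [3.139, 0.002, 1.957]
contact_force: [1.1, -0.4, 6.2]
grip_width: 25.6
finger_force: 30.0
time: 13.7
tool_pos: [578.9, -149.0, 149.1]
tcp_rot: [3.139, 0.002, 1.957]
contact_force: [-0.5, 0.1, 6.6]
grip_width: 25.9
finger_force: 30.0
```

```bash
python3 -m handwheel '[[[0,0,0],[0,0,0.001],0.1],[[0,0,0],[0,0,0.002],0.1],[[0,0,0],[0,0,0.003],0.1],[[0,0,0],[0,0,0.003],0.1]]'; python3 -m handwheel '[[[0,0,0],[0,0,0.0007],0.1],[[0,0,0],[0,0,0.0014],0.1],[[0,0,0],[0,0,0.0014],0.1]]'
```

```text
time: 14.1
tool_pos: [578.8, -149.0, 146.0]
tcp_rot: [3.139, 0.002, 1.957]
contact_force: [0.1, -0.3, 7.0]
grip_width: 26.2
finger_force: 30.0
time: 14.4
tool_pos: [579.5, -149.3, 145.9]
tcp_rot: [3.138, 0.004, 1.957]
contact_force: [-0.5, -0.6, 12.3]
grip_width: 25.8
finger_force: 30.0
```

```bash
python3 -m handwheel '[[[0,0,0],[0,0,0.0004],0.1],[[0,0,0],[0,0,0.0004],0.1],[[0,0,0],[0,0,0.0004],0.1]]'; python3 - <<'E'
from h import *
a=snap("side","s5");b=snap("scene","c5")
k=lambda c,v,u:cv2.resize(c["image"][v:v+120,u:u+100],None,fx=4,fy=4,interpolation=3)
cv2.imwrite("pics/j5.png",np.hstack([k(a,145,245),k(b,125,235)])[...,::-1])
E
```

```text
time: 14.7
tool_pos: [579.7, -149.4, 145.8]
tcp_rot: [3.137, 0.004, 1.957]
contact_force: [0.3, 1.6, 14.0]
grip_width: 26.0
finger_force: 30.0
```

View pics/j5.png

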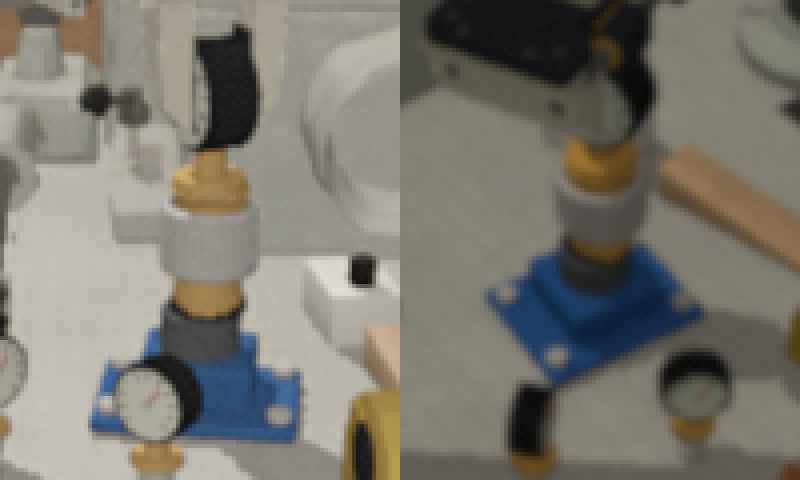

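The sleeve has sprung up (brass neck shows below it at (208,297)) and the collar sits on the mouth. I release and rise.

```bash
python3 -m handwheel '[[[0,0,0],[0,0,-0.0015],0.1],[[0,0,0],[0,0,-0.0015],0.4],[[0,0,0],[0,0,-0.0015],0.7],[[0,0,0],[0,0,-0.0015],1],[[0,0,0],[0,0,-0.0015],1],[[0,0,0],[0,0,-0.0015],1],[[0,0,0],[0,0,-0.0015],1]]'
python3 -m handwheel '[[[0,0,0],[0,0,-0.02],1],[[0,0,0],[0,0,-0.05],1],[[0,0,0],[0,0,-0.09],1],[[0,0,0],[0,0,-0.12],1],[[0,0,0],[0,0,-0.12],1],[[0,0,0],[0,0,-0.12],1],[[0,0,0],[0,0,-0.12],1]]'
python3 - <<'E'
from h import *
a=snap("side","s6");b=snap("scene","c6")
k=lambda c,v,u:cv2.resize(c["image"][v:v+120,u:u+100],None,fx=4,fy=4,interpolation=3)
cv2.imwrite("pics/j6.png",np.hstack([k(a,145,245),k(b,125,235)])[...,::-1])
E
```

```text
time: 15.5
tool_pos: [577.8, -148.6, 144.2]
tcp_rot: [-3.141, -0.0, 1.957]
contact_force: [-1.0, 0.6, -0.4]
grip_width: 69.1
finger_force: 0.0
time: 16.2
tool_pos: [577.3, -148.4, 262.9]
tcp_rot: [-3.14, -0.002, 1.957]
contact_force: [0.4, 0.3, -0.6]
grip_width: 91.8
finger_force: 0.0
```

View pics/j6.png

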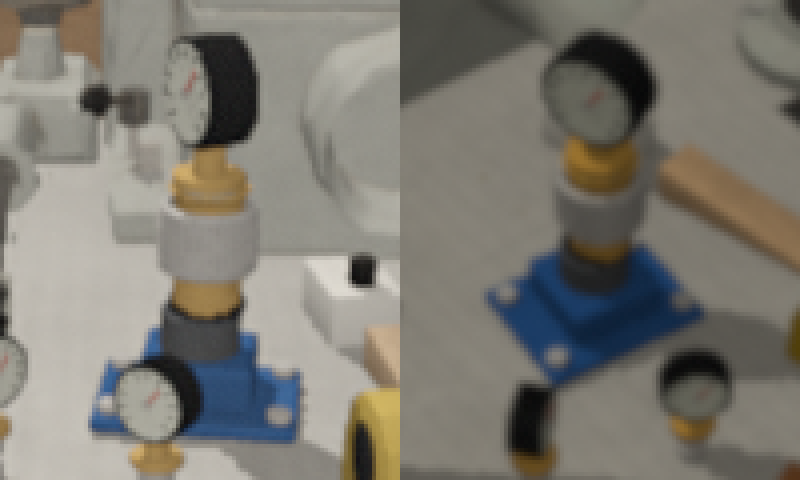

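The gauge stands upright and released, its collar on the mouth and the sleeve forward at (208,243). I hand the job in.

```bash
python3 -c "from plant import close_job;print(close_job())"
```

```text
the job is handed in; nothing more can be done
None
```

The gauge is coupled to the outlet: the last pictures show it upright with its collar on the mouth and the sleeve forward, and I let go and handed the job in at about 16 s; the hand-in call gave no verdict.

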